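Switch off the curing lamp and lift the lacquered board onto the drying rack

TASK

The circuit board in the UV curing box is done: flip the lamp's red toggle over to off (towards the front of the box) and leave the black fan toggle on. Then slide the board lifter under the board, lift it off the box's rails and set it down squarely across the two rails of the blue drying rack; its lacquer is still tacky, so the gripper must never touch the board itself. Finally draw the lifter out and lay it flat on the open bench, leaving everything else where it stands.

Things in the scene. Friction and masses are not known exactly. Their poses are not given: they have to be found in the camera images.
- curing_box: Fixed low grey UV curing box, 180 (x) x 280 (y) x 36 mm high. Origin: centre of its underside; x points from its front (robot side) to its back, y left. Right part: lamp well under a pane flush with the top. Left part: two toggles, pivots at x -25, z 40 mm: red lamp toggle at y +60, black fan toggle at y +110; collars round them 17 mm wide, tops at z 43 mm.
- box_rails (a point): Midway between the box's two board rails, at the height of their tops (62 mm above the bench), box axes. The rails are bars running front to back (box x), 100 mm long, 20 mm wide, 26 mm high above the housing, centre lines 68 mm either side of this point: 116 mm free between them, 26 mm free under the board, open at front and back.
- lamp_switch_tip (a point): Tip of the red-sleeved bat of the lamp toggle, a lever 37 mm long from its pivot, 12 mm thick at the tip, 75 mm above the bench. Its lever swings front to back (along box x).
- lamp_switch (a joint): Lamp toggle. 0 rad: leaning 0.3 rad to the back of the box (green dot) = on, as at the start. 0.6 rad: leaning 0.3 rad to the front (black dot) = off. 0.3 is upright. A spring (about 2 N at the tip) throws it to whichever side of upright it leans and holds it there.
- fan_switch_tip (a point): Tip of the black-sleeved bat of the fan toggle, same shape, 50 mm to the left of the lamp toggle.
- fan_switch (a joint): Fan toggle, same values: 0 rad = on (leaning back), 0.6 rad = off.
- board: Loose green lacquered circuit board, 146 x 84 mm, 40 to 90 g; begins lying across the box's rails, long side across them. Origin: centre of its outline, 3 mm below the underside of its 2 mm sheet (the sheet rests on the rail tops; its parts reach up to 12 mm above the origin). x axis along the 146 mm side, y along the 84 mm side, z up.
- lifter: Loose board lifter (broad spatula), 225 mm, 130 g, flat on the bench. Origin: underside of the middle of its wooden handle; x points to the blade's edge. Handle x -55 to +55 mm, 18 mm wide, 22 mm high: grip it across, near the middle. Then a neck; steel blade 2 mm thick, 76 mm wide, underside level with the handle's, rounded rear from x +60 mm, square edge at x +170 mm.
- lifter_blade (a point): Top of the lifter's blade 122 mm ahead of the lifter's origin: the point to bring under the middle of the board.
- drying_rack: Fixed drying rack: blue base plate 110 (x) x 164 (y) mm, its top 9 mm above the bench, with two rails. Origin: centre of its underside; x from front (towards the robot) to back, y left.
- rack_rails (a point): Midway between the rack's two rails at the height of their tops (40 mm above the bench), rack axes. Rails run front to back (rack x), 100 mm long, 20 mm wide, 31 mm high over the base, centre lines 68 mm either side: 116 mm free between them, open at both ends. The board goes across both, long side across the rails, centred here.
- flux_pot: Loose black pot, 56 mm wide, 45 mm high, standing on the bench; origin at the centre of its underside. Leave alone.
- solder_spool: Loose spool of wire, blue rims, 54 mm wide, 42 mm high, standing on the bench; origin at the centre of its underside. Leave alone.
- esd_brush: Loose black brush, 27 x 115 x 13 mm, lying on the bench; origin at the centre of its underside. Leave alone.

How it is judged:
On the way, in this order (a step that is already met when the one before it is completed fails the run):
1. the lamp is switched off while the board still lies on the box's rails (value of joint lamp_switch above 0.5 rad and distance between board and box_rails below 0.025 m), for 0.2 s.
2. the lifter carries the board level, clear of the box's rails (z of board in the frame of box_rails above 0.005 m and angle between board's own z axis and vertical below 0.25 rad and contact force between board and lifter above 0.1 N and contact force between board and curing_box below 0.05 N), for 0.2 s.
At the end, for the whole second after the job is handed in: Lamp toggle off, fan toggle still on; board at rest, level on both rack rails, long side across them, centred within 20 mm along and 12 mm across the rails, turned under 9 degrees; lifter clear of the board, flat and at rest on the bench (within 6 mm, 0.06 rad) (value of joint lamp_switch above 0.5 rad and value of joint fan_switch below 0.1 rad and x of board in the frame of rack_rails between -0.02 and 0.02 m and y of board in the frame of rack_rails between -0.012 and 0.012 m and z of board in the frame of rack_rails between -0.006 and 0 m and angle between each of board, lifter's own z axis and vertical below 0.06 rad and angle between the x axis of board and the y axis of rack_rails, either way round below 0.16 rad and contact force between board and lifter below 0.02 N and linear speed of each of board, lifter below 0.02 m/s and height (world z) of lifter between -0.004 and 0.006 m); the robot touches nothing.
It fails at once if the gripper touches the tacky board (contact force between any of the fingers, the arm and board above 0.3 N).
It fails at once if the fan toggle is flipped off (value of joint fan_switch above 0.3 rad).
It fails at once if the board is dropped or tipped (height (world z) of board below 0.028 m or angle between board's own z axis and vertical above 0.5 rad).
It fails at once if the pot, the spool or the brush is pushed out of place (distance of any of flux_pot, solder_spool from where it was at the start of the episode above 0.02 m or distance of esd_brush from where it was at the start of the episode above 0.03 m).
It also fails if it takes over 70 s, if anything falls off the work surface, if the arm or the gripper's body presses on something with over 40 N, if the wrist force passes 120 N, or if a joint passes its speed limit or range.

ROBOT

A 7-joint arm with a two-finger parallel gripper is mounted at the origin on a cart in front of the work surface, level with it; the furniture and walls round the work are solid. World frame = base frame: x ahead of the robot, y to its left, z up, the work surface at z = 0. Lengths are in m, angles in rad, forces in N, time in s.
With the tool pointing down it reaches from about 0.425 to 0.875 m from the base axis. Payload 8.4 kg.
Tool frame: the origin (TCP) lies midway between the tips of the shut fingers; the grasp point (between the pads) lies 19 mm behind it; z points along the fingers, y is the line along which they close (so a half turn about z gives the same grasp; the last joint's range is limited). The gripper opens to 87 mm and grips with 3 to 60 N. Pads are 19 mm wide; open, the fingers measure 117 mm over their backs; the gripper's body (75 mm by 190 mm) begins 51 mm behind the grasp point.
Start: joints at [1.066, 0.333, 0.04, 1.465, -0.013, 1.343, -0.059], TCP at [0.257, -0.597, 0.223] pointing down, gripper open.
Joint ranges: [-2.58, 2.58], [-0.38, 2.09], [-1.3, 1.39], [0.25, 2.4], [-1.5, 4.64], [0.08, 2.09], [-2.65, 2.65]. Speed limits (rad/s): [2.22, 2.22, 2.79, 2.79, 3.14, 3.14, 3.14].

INTERFACE

Orientations are given as [roll, pitch, yaw] about the fixed x, y, z axes, in that order (R = Rz(yaw) Ry(pitch) Rx(roll)).
In Python, from station import robot, imaging gives the robot as it stands (robot), with the cameras (imaging).
- The arm moves only by the shell command python3 steer.py 'ROWS'. ROWS is a JSON list of rows, 1 to 5 of them, each of 5 numbers: the finger opening in m, then dx, dy, dz in m, then a turn about the tool's z in rad; each row shifts and turns the commanded pose from where the row before left it, along the tool's axes as they then stand; what a row does not reach is not made up. A row lasts 1/12 s, in which the tool goes at most 0.0417 m and 0.125 rad, less where a joint would pass 70% of its speed; a pose out of reach is approached as far as the arm can. The fingers move at their own pace and stop on an object; the grip force is fixed at half the most. Time passes only in rows, so rows that do not move let the fingers close. It prints the time, the measured TCP pose, the force, the opening and the grip force at its end.
- robot.sense(): the state, without advancing time (a new reading comes with each control period).
- imaging.camera(name): name is "side" or "top" or "wrist"; returns a dict with "img" (384x512x3 uint8, red, green, blue), "camera_matrix" (3x3 intrinsics, pixels), "dist" ([k1, k2, p1, p2, k3] as OpenCV has them; the pictures are not rectified), "world_to_cam" (4x4, takes a point from world to camera coordinates). Camera axes: x right, y down, z forward; pixel columns grow to the right and rows downward; lengths in m; the calibration is good to about 2 mm. A picture is of the moment at which its call begins. There is no depth.
- robot.sign_off(): hands the job in; it is judged then, once.
The state is a dict: "t": time; "qpos": joint angles; "dq": joint speeds; "joint_torque": joint torques, N m; "eef_pos": TCP position; "tool_rot": TCP orientation; "force": force on the tool from outside, world axes, zero at the start; "ft_torque": the same for the moment, N m; "grip_width": finger opening in m; "grip_force": force on a finger pad.
Only numpy, scipy, OpenCV 4.12 (cv2) and the standard library are available. Lean on these libraries where they do the work, as an engineer would, in place of code of your own. Each camera call takes 0.05 s, during which the arm holds its last target. There are 200 camera calls.

## Working session

There is one attempt and no reset: what is moved stays moved. The work goes in short steps, Python scripts to look and compute and a shell command to move; the robot and the scene stay as the last step left them, time stands still between calls to the robot, and variables do not carry over. Pictures are saved under pics/ and viewed, at most 10 in all, crops included, and the job is handed in when it is done.

```bash
ls; mkdir -p pics
python3 - <<'E'
from station import robot, imaging
import cv2
for n in ("side","top"):
    c=imaging.camera(n); cv2.imwrite(f"pics/{n}0.png",c["img"][:,:,::-1])
    print(n,c["camera_matrix"].tolist(),c["dist"],c["world_to_cam"].round(4).tolist())
print(robot.sense())
E
```

```text
pics
station.py
steer.py
side [[386.58434782251123, 0.0, 255.11186594821783], [0.0, 386.58434782251123, 190.01362058889526], [0.0, 0.0, 1.0]] [-0.0287971  0.         0.         0.         0.       ] [[-0.9023, -0.4309, 0.0147, 0.5762], [-0.2385, 0.4704, -0.8496, 0.1609], [0.3592, -0.7701, -0.5272, 1.243], [0.0, 0.0, 0.0, 1.0]]
top [[456.0847990841071, 0.0, 261.5710949403869], [0.0, 456.0847990841071, 200.791362594899], [0.0, 0.0, 1.0]] [-0.01280689  0.          0.          0.          0.        ] [[0.29, -0.957, -0.0089, -0.0805], [-0.8659, -0.2584, -0.4283, 0.5544], [0.4076, 0.1319, -0.9036, 1.6946], [0.0, 0.0, 0.0, 1.0]]
{'t': 0.1, 'qpos': array([ 1.06576929,  0.33384286,  0.03985499,  1.46619416, -0.01339753,
        1.34331925, -0.0585262 ]), 'dq': array([-0.00050977, -0.0003864 , -0.00053539, -0.00025569, -0.00195375,
       -0.00139299,  0.00090919]), 'joint_torque': array([ 4.50610241e-03, -6.57803893e+01,  1.34040277e+00, -4.04707289e+01,
       -5.94111322e-02,  4.08348476e-02,  1.78001187e-05]), 'eef_pos': array([ 0.25641792, -0.59680781,  0.22174074]), 'tool_rot': array([-3.14009784e+00,  9.62127993e-05,  4.05803031e-01]), 'force': array([-0.49058795,  0.32429834,  0.74772442]), 'ft_torque': array([ 0.01756015, -0.01000699,  0.0368688 ]), 'grip_force': 0.0, 'grip_width': 0.08719295883156968}
```

View pics/top0.png

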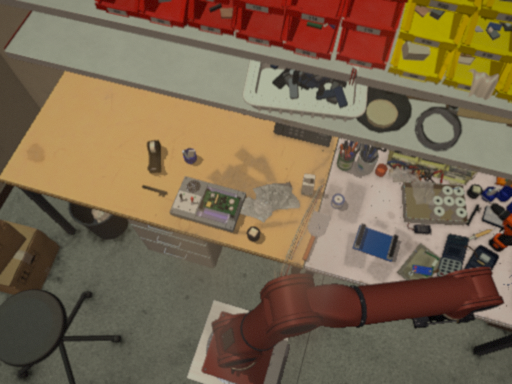

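View pics/side0.png

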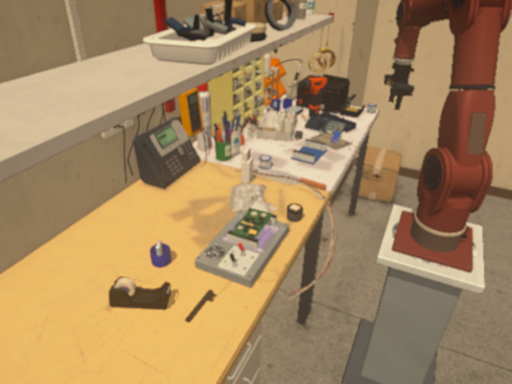

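The top view shows the box near (208,203) with the board at about (222,193), the pot at (254,233), the spool at (190,156), the brush at (154,190) and the blue rack at (375,243). I can't make out the lifter yet, so I'll enlarge both views.

```bash
cat > h.py <<'E'
import numpy as np,cv2
from station import robot, imaging
def ray(c,px):
    n=cv2.undistortPoints(np.array(px,float).reshape(-1,1,2),c["camera_matrix"],np.array(c["dist"]))[:,0]
    R=c["world_to_cam"][:3,:3];t=c["world_to_cam"][:3,3]
    return -R.T@t,(np.c_[n,np.ones(len(n))]@R)
def onz(c,px,z):
    o,d=ray(c,px); return o+d*((z-o[2])/d[:,2])[:,None]
def proj(c,P):
    W=c["world_to_cam"]
    return cv2.projectPoints(np.array(P,float).reshape(-1,1,3),cv2.Rodrigues(W[:3,:3])[0],W[:3,3],c["camera_matrix"],np.array(c["dist"]))[0][:,0]
def tri(c1,p1,c2,p2):
    o1,d1=ray(c1,p1);o2,d2=ray(c2,p2);d1=d1[0];d2=d2[0]
    s=np.linalg.lstsq(np.c_[d1,-d2],o2-o1,rcond=None)[0]
    a,b=o1+d1*s[0],o2+d2*s[1]; return (a+b)/2,np.linalg.norm(a-b)
E
python3 - <<'E'
from h import *
T=imaging.camera("top");S=imaging.camera("side")
a=cv2.resize(T["img"][150:280,130:330],(800,520),interpolation=cv2.INTER_CUBIC)
cv2.imwrite("pics/a.png",a[:,:,::-1])
b=T["img"][190:290,310:440]; b=cv2.resize(b,(400,308),interpolation=cv2.INTER_CUBIC)
d=S["img"][120:220,200:380]; d=cv2.resize(d,(540,300),interpolation=cv2.INTER_CUBIC)
o=np.zeros((600,800,3),np.uint8);o[:300,:540]=d; o[300:,:400]=b[:300]
cc=S["img"][195:320,90:290]
o[300:,400:]=cv2.resize(cc,(400,300))
cv2.imwrite("pics/b.png",o[:,:,::-1])
print(onz(T,[(208,203),(254,233),(190,156),(375,243),(154,190),(153,155)],0.02).round(3))
E
```

```text
[[ 0.526  0.312  0.02 ]
 [ 0.452  0.085  0.02 ]
 [ 0.721  0.468  0.02 ]
 [ 0.551 -0.398  0.02 ]
 [ 0.518  0.556  0.02 ]
 [ 0.679  0.628  0.02 ]]
```

View pics/a.png

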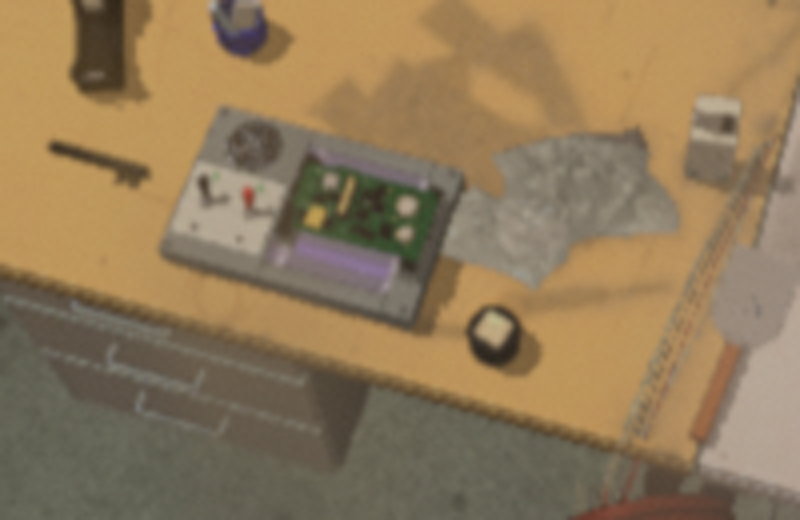

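View pics/b.png

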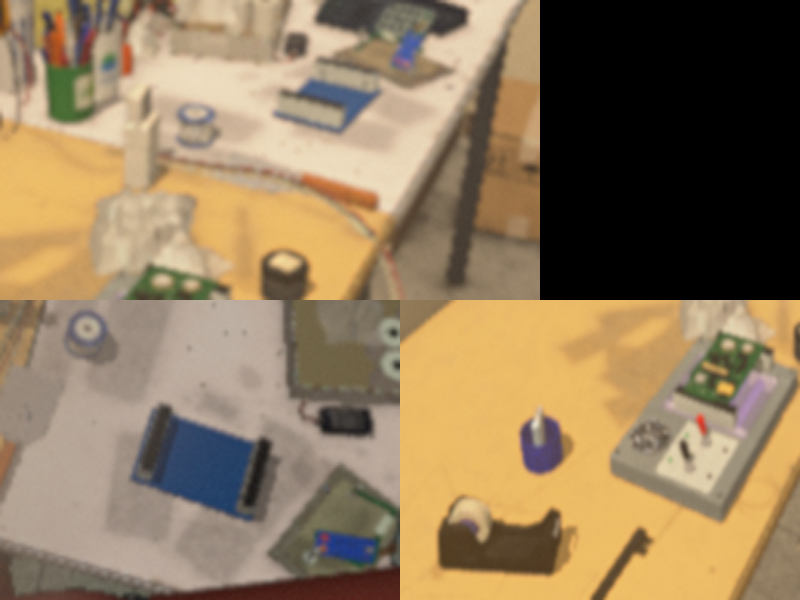

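Run:
```python
from h import *
T=imaging.camera("top")
f=lambda L,x0,y0,s:[(x0+(u+.5)/s-.5,y0+(v+.5)/s-.5) for u,v in L]
A=lambda L:f(L,130,150,4)
B=lambda L:f(L,310,190,3.077)
print("box",onz(T,A([(222,108),(462,172),(412,318),(167,245)]),.036).round(3))
print("handle ends",onz(T,A([(698,438),(738,346)]),.022).round(3),"blade",onz(T,A([(745,250),(725,335),(790,330)]),.002).round(3))
print("rack rails tops ends",onz(T,B([(161,107),(146,170),(265,140),(252,207)]),.04).round(3))
print("spool",onz(T,B([(87,31)]),.042).round(3),"pot",onz(T,A([(493,330)]),.045).round(3))
print("red tip, black",onz(T,A([(248,193),(204,183)]),.075).round(3))
print("board c",onz(T,A([(322,165),(445,200),(415,260),(292,225)]),.064).round(3))
```

```text
box [[0.61  0.445 0.036]
 [0.611 0.173 0.036]
 [0.437 0.172 0.036]
 [0.442 0.442 0.036]]
handle ends [[ 0.402 -0.14   0.022]
 [ 0.509 -0.154  0.022]] blade [[ 0.624 -0.135  0.002]
 [ 0.525 -0.138  0.002]
 [ 0.549 -0.202  0.002]]
rack rails tops ends [[ 0.607 -0.329  0.04 ]
 [ 0.514 -0.328  0.04 ]
 [ 0.6   -0.469  0.04 ]
 [ 0.504 -0.469  0.04 ]]
spool [[ 0.687 -0.21   0.042]] pot [[0.445 0.087 0.045]]
red tip, black [[0.506 0.37  0.075]
 [0.504 0.418 0.075]]
board c [[0.564 0.311 0.064]
 [0.562 0.175 0.064]
 [0.489 0.184 0.064]
 [0.49  0.317 0.064]]
```

```bash
python3 steer.py '[[0.087,0,0,0,0.1],[0.087,0,0,0,0.1],[0.087,0,0,0,0.1],[0.087,0,0,0,0.1]]'; python3 steer.py '[[0.087,0.024,-0.03,-0.01,0],[0.087,0.024,-0.03,-0.01,0],[0.087,0.024,-0.03,-0.01,0],[0.087,0.024,-0.03,-0.01,0],[0.087,0.024,-0.03,-0.01,0]]';python3 steer.py '[[0.087,0.024,-0.03,-0.01,0],[0.087,0.024,-0.03,-0.01,0],[0.087,0.024,-0.03,-0.01,0],[0.087,0,0,0,0]]'
python3 - <<'E'
from h import *
W=imaging.camera("wrist");cv2.imwrite("pics/w1.png",W["img"][:,:,::-1])
print(proj(W,[(.556,-.4,.04),(.456,-.147,0),(.687,-.21,.04)]))
np.save("w1.npy",W,allow_pickle=True)
E
```

```text
t: 0.58
eef_pos: [0.2565, -0.5971, 0.2224]
tool_rot: [-3.141, 0.0, 0.001]
force: [-0.5, 0.4, -0.4]
grip_width: 0.0873
grip_force: 0.0
t: 1.0
eef_pos: [0.3765, -0.4449, 0.273]
tool_rot: [3.142, -0.0, 0.006]
force: [1.6, -0.0, -0.5]
grip_width: 0.0871
grip_force: 0.0
t: 1.33
eef_pos: [0.4536, -0.3484, 0.3048]
tool_rot: [-3.14, -0.005, 0.017]
force: [0.9, 1.7, 0.2]
grip_width: 0.087
grip_force: 0.0
[[295.1155608   96.67547031]
 [139.20999943 158.92606738]
 [161.35503563  -2.41066505]]
```

View pics/w1.png

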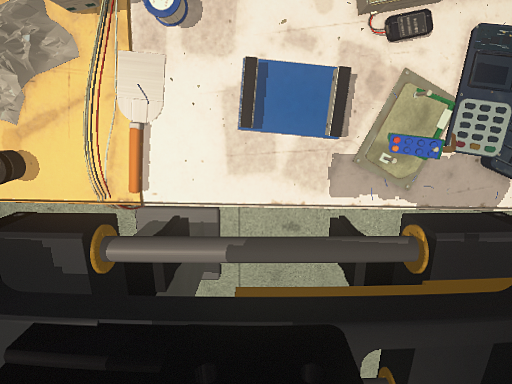

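The wrist view shows the lifter, with its orange handle at (135,122)–(135,192) and blade edge at (119,51)–(165,53). It also shows the rack rails as dark bars near (249,57–131) and (343,67–137). Next I'll measure these with masks.

Run:
```python
from h import *
W=np.load("w1.npy",allow_pickle=True).item();im=W["img"];hsv=cv2.cvtColor(im,cv2.COLOR_RGB2HSV)
def comp(m,x0,x1,y0,y1):
    z=np.zeros_like(m);z[y0:y1,x0:x1]=m[y0:y1,x0:x1]
    n,l,s,c=cv2.connectedComponentsWithStats(z);k=1+s[1:,4].argmax();return np.argwhere(l==k)[:,::-1].astype(np.float32)
h=comp(cv2.inRange(hsv,(3,130,90),(14,255,255)),122,150,115,200)
r=cv2.minAreaRect(h);print("handle px",r)
hp=onz(W,cv2.boxPoints(r),.016);print(hp.round(4),hp.mean(0))
# blade by brightness/gray vs bench: print edges
b=cv2.inRange(hsv,(3,130,90),(14,255,255))
for nm,(x0,x1) in {"L":(238,262),"R":(328,356)}.items():
    d=comp(cv2.inRange(hsv,(0,0,0),(179,255,75)),x0,x1,50,145)
    r=cv2.minAreaRect(d);p=onz(W,cv2.boxPoints(r),.04);print(nm,r,p.round(4).tolist(),p.mean(0).round(4))
bl=comp(cv2.inRange(hsv,(95,120,60),(130,255,255)),225,345,50,145)
r=cv2.minAreaRect(bl);p=onz(W,cv2.boxPoints(r),.009);print("base",p.round(4).tolist(),p.mean(0))
print("blade",onz(W,[(119,51),(165,53),(164,105),(119,103)],.002).round(4))
print("spool",onz(W,[(166,3)],.042))
```

```text
handle px ((135.186767578125, 160.03514099121094), (12.830549240112305, 64.04859924316406), 1.1934894323349)
[[ 0.4023 -0.1301  0.016 ]
 [ 0.5077 -0.1418  0.016 ]
 [ 0.5074 -0.1627  0.016 ]
 [ 0.4022 -0.1521  0.016 ]] [ 0.4549062  -0.14669115  0.016     ]
L ((248.40292358398438, 91.76176452636719), (11.197688102722168, 70.17729949951172), 4.39870548248291) [[0.5122, -0.3201, 0.04], [0.6099, -0.3274, 0.04], [0.609, -0.3432, 0.04], [0.5112, -0.3367, 0.04]] [ 0.5606 -0.3318  0.04  ]
R ((340.1099853515625, 101.22999572753906), (11.596549987792969, 70.28640747070312), 8.130102157592773) [[0.5018, -0.4541, 0.04], [0.6006, -0.4617, 0.04], [0.5989, -0.4785, 0.04], [0.4998, -0.4717, 0.04]] [ 0.5503 -0.4665  0.04  ]
base [[0.5081, -0.316, 0.009], [0.6147, -0.3265, 0.009], [0.6042, -0.4775, 0.009], [0.4957, -0.4744, 0.009]] [ 0.55569204 -0.39861745  0.009     ]
blade [[ 0.6259 -0.1273  0.002 ]
 [ 0.6223 -0.2004  0.002 ]
 [ 0.5438 -0.1951  0.002 ]
 [ 0.5469 -0.1212  0.002 ]]
spool [[ 0.67912773 -0.21693468  0.042     ]]
```

```bash
python3 steer.py '[[0,0,-0.04,0,0],[0,0,-0.04,0,0],[0,0,-0.04,0,0],[0,0,-0.04,0,0],[0,0,-0.04,0,0]]' >/dev/null; python3 steer.py '[[0,0,-0.04,0,0],[0,0,-0.04,0,0],[0,0,-0.04,0,0],[0,0,-0.04,0,0],[0,0,-0.04,0,0]]'; python3 steer.py '[[0,0,-0.04,0,0],[0,0,-0.04,0,0],[0,0,-0.04,0,0],[0,0,-0.04,0,0],[0,0,-0.04,0,0]]'; python3 steer.py '[[0,0,-0.02,0,0],[0,0,0,0,0]]'
python3 - <<'E'
from h import *
W=imaging.camera("wrist");cv2.imwrite("pics/w2.png",W["img"][:,:,::-1])
np.save("w2.npy",W,allow_pickle=True)
E
```

```text
t: 2.22
eef_pos: [0.4444, 0.0448, 0.3026]
tool_rot: [3.141, -0.0, 0.004]
force: [1.3, 0.9, 0.2]
grip_width: 0.0283
grip_force: 0.0
t: 2.63
eef_pos: [0.4438, 0.2448, 0.3027]
tool_rot: [3.141, -0.001, 0.004]
force: [1.2, -0.3, -0.2]
grip_width: 0.0021
grip_force: 0.0
t: 2.8
eef_pos: [0.4424, 0.2682, 0.3023]
tool_rot: [-3.139, 0.001, 0.012]
force: [-0.9, 1.0, 0.4]
grip_width: 0.0002
grip_force: 0.0
```

View pics/w2.png

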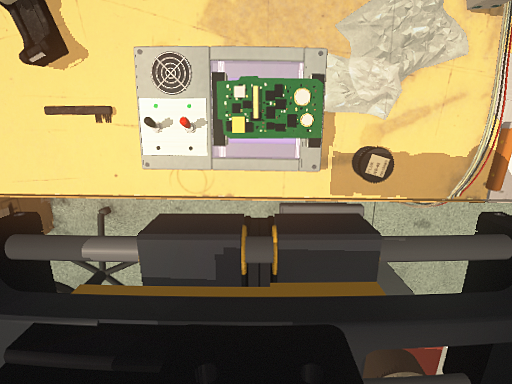

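Box corners are at about (135,47), (327,47), (323,170) and (141,168). The red bat tip is near (185,122), the black one near (150,123), and the board spans (219–324, 78–138). The brush is at (78,112) and the pot at (373,164).

Run:
```python
from h import *
W=np.load("w2.npy",allow_pickle=True).item();im=W["img"];hsv=cv2.cvtColor(im,cv2.COLOR_RGB2HSV)
def comp(m,x0,x1,y0,y1):
    z=np.zeros_like(m);z[y0:y1,x0:x1]=m[y0:y1,x0:x1]
    n,l,s,c=cv2.connectedComponentsWithStats(z);k=1+s[1:,4].argmax();return np.argwhere(l==k)[:,::-1].astype(np.float32)
p=onz(W,[(135,47),(327,47)],.036);print("box back",p.round(4).tolist())
p=onz(W,[(323,166),(141,163)],.036);print("box front top",p.round(4).tolist())
g=comp(cv2.inRange(hsv,(40,80,30),(85,255,220)),205,330,70,145)
r=cv2.minAreaRect(g);p=onz(W,cv2.boxPoints(r),.064);print("board",r,p.round(4).tolist(),p.mean(0).round(4))
rd=comp(cv2.inRange(hsv,(0,150,80),(8,255,255))|cv2.inRange(hsv,(172,150,80),(179,255,255)),170,205,105,140)
print("red",rd.mean(0),rd.min(0),rd.max(0),onz(W,[rd.mean(0)],.07).round(4))
for n,(a,b) in {"L":(208,230),"R":(304,326)}.items():
    d=comp(cv2.inRange(hsv,(0,0,0),(179,255,60)),a,b,60,100);print(n,d.min(0),d.max(0),onz(W,[d.min(0),(d[:,0].max(),d[:,1].min())],.062).round(4).tolist())
print("pot",onz(W,[(375,161)],.045))
```

```text
box back [[0.6106, 0.4468, 0.036], [0.6119, 0.1734, 0.036]]
box front top [[0.4415, 0.1689, 0.036], [0.4431, 0.4509, 0.036]]
board ((269.2209167480469, 106.82776641845703), (107.05413055419922, 61.34519958496094), 0.7161598801612854) [[0.4854, 0.3296, 0.064], [0.5671, 0.3268, 0.064], [0.5673, 0.1827, 0.064], [0.4854, 0.1789, 0.064]] [0.5263 0.2545 0.064 ]
red [184.6      122.026665] [180. 117.] [189. 127.] [[0.5055 0.3705 0.07  ]]
L [212.  79.] [212.  84.] [[0.5628, 0.3327, 0.062], [0.5628, 0.3327, 0.062]]
R [312.  75.] [313.  78.] [[0.5696, 0.1975, 0.062], [0.5696, 0.1962, 0.062]]
pot [[0.45177149 0.09203919 0.045     ]]
```

```bash
python3 steer.py '[[0,0.034,-0.034,0,0],[0,0.034,-0.034,0,0],[0,0.034,-0.034,0,0],[0,0,0,0,0],[0,0,0,0,0]]'; python3 steer.py '[[0,0,0,0.036,0],[0,0,0,0.036,0],[0,0,0,0.036,0],[0,0,0,0.036,0],[0,0,0,0,0]]'
```

```text
t: 3.27
eef_pos: [0.5329, 0.3518, 0.2993]
tool_rot: [3.14, 0.005, 0.005]
force: [-0.0, -0.2, 0.3]
grip_width: 0.0009
grip_force: 0.0
t: 3.68
eef_pos: [0.5293, 0.3474, 0.1524]
tool_rot: [3.135, 0.007, 0.004]
force: [-0.5, -1.5, -0.7]
grip_width: 0.0005
grip_force: 0.0
```

```bash
python3 steer.py '[[0,0.015,-0.023,0,0],[0,0,0,0,0],[0,0,0,0,0]]'
```

```text
t: 3.93
eef_pos: [0.5472, 0.3759, 0.1611]
tool_rot: [-3.14, -0.002, 0.005]
force: [0.2, -0.4, 0.8]
grip_width: 0.0005
grip_force: 0.0
```

```bash
python3 steer.py '[[0,-0.003,0.005,0.025,0],[0,0,0,0.025,0],[0,0,0,0.025,0],[0,0,0,0,0],[0,0,0,0,0]]'
```

```text
t: 4.35
eef_pos: [0.5435, 0.3696, 0.0847]
tool_rot: [3.141, 0.0, 0.005]
force: [-0.1, 0.2, 0.8]
grip_width: 0.0003
grip_force: 0.0
```

```bash
python3 steer.py '[[0,0,0,0.022,0],[0,0,0,0,0],[0,0,0,0,0]]';python3 steer.py '[[0,-0.008,0,0,0],[0,-0.008,0,0,0],[0,-0.008,0,0,0],[0,-0.008,0,0,0],[0,0,0,0,0]]'; python3 steer.py '[[0,-0.005,0,0,0],[0,0,0,0,0],[0,0,0,0,0]]'
```

```text
t: 4.6
eef_pos: [0.5438, 0.3707, 0.0633]
tool_rot: [-3.142, -0.001, 0.005]
force: [-0.0, 0.3, 1.2]
grip_width: 0.0002
grip_force: 0.0
t: 5.02
eef_pos: [0.5091, 0.3714, 0.0622]
tool_rot: [-3.142, 0.0, 0.008]
force: [-0.0, 0.3, -0.6]
grip_width: 0.0001
grip_force: 0.0
t: 5.27
eef_pos: [0.5074, 0.3707, 0.0621]
tool_rot: [-3.141, -0.002, 0.005]
force: [5.2, 0.9, 0.7]
grip_width: 0.0004
grip_force: 2.3
```

```bash
python3 steer.py '[[0,0.02,0,0,0],[0,0.015,0,0,0],[0,0,0,-0.03,0],[0,0,0,-0.04,0],[0,0,0,-0.04,0]]';python3 steer.py '[[0,-0.03,0.02,-0.04,0],[0,-0.03,0.03,-0.04,0],[0,-0.03,0.03,-0.04,0],[0,0,0,0,0],[0,0,0,0,0]]'
python3 - <<'E'
from h import *
W=imaging.camera("wrist");np.save("w3.npy",W,allow_pickle=True)
c=[int(v) for v in proj(W,[(.5,.37,.06)])[0]];print(c)
i=W["img"][max(0,c[1]-80):c[1]+80,max(0,c[0]-70):c[0]+190]
cv2.imwrite("pics/w3.png",cv2.resize(i,None,fx=3,fy=3)[:,:,::-1])
E
```

```text
t: 5.68
eef_pos: [0.5403, 0.3701, 0.1714]
tool_rot: [3.14, 0.004, 0.006]
force: [1.5, 1.8, 0.1]
grip_width: 0.0003
grip_force: 0.0
t: 6.1
eef_pos: [0.4756, 0.3116, 0.2618]
tool_rot: [-3.142, -0.004, 0.005]
force: [0.7, -0.2, -0.6]
grip_width: 0.0005
grip_force: 0.0
[213, 154]
```

View pics/w3.png

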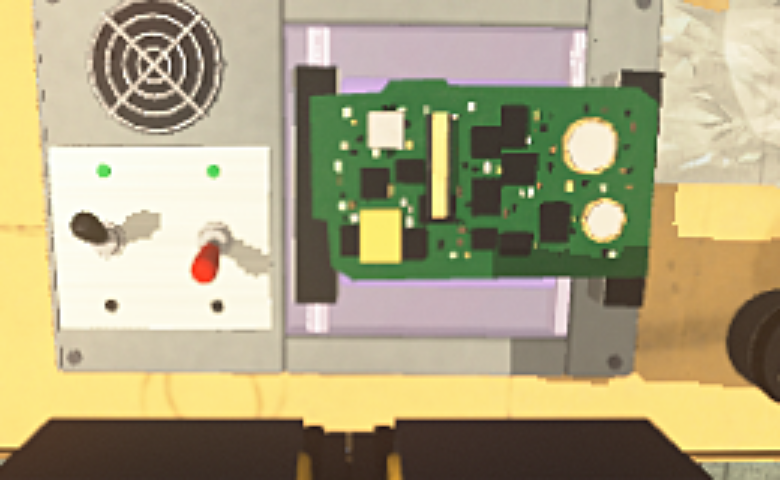

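The red bat now leans to the front at (205,265) and the black one still leans back at (88,228). The board lies on both rails, with its outline at roughly (310–657, 85–278) in the crop.

Run:
```python
from h import *
W=np.load("w3.npy",allow_pickle=True).item()
f=lambda L:[(143+(u+.5)/3-.5,74+(v+.5)/3-.5) for u,v in L]
print("Lrail",onz(W,f([(297,67),(338,67),(297,303),(338,303)]),.062).round(4).tolist())
print("Rrail",onz(W,f([(622,71),(662,71),(605,305),(643,305)]),.062).round(4).tolist())
print("board",onz(W,f([(310,97),(657,92),(643,278),(345,278)]),.064).round(4).tolist())
print(robot.sense()["eef_pos"])
```

```text
Lrail [[0.5719, 0.3324, 0.062], [0.572, 0.3156, 0.062], [0.4734, 0.3333, 0.062], [0.4735, 0.3154, 0.062]]
Rrail [[0.5718, 0.1982, 0.062], [0.5721, 0.1813, 0.062], [0.4733, 0.1982, 0.062], [0.4734, 0.1812, 0.062]]
board [[0.5599, 0.3271, 0.064], [0.5635, 0.1835, 0.064], [0.4857, 0.183, 0.064], [0.4848, 0.3124, 0.064]]
[0.4756488  0.31167717 0.26016876]
```

```bash
python3 steer.py '[[0.045,0,0.04,0,0.05],[0.045,0,0.04,0,0.055],[0.045,0,0.04,0,0],[0.045,0,0.04,0,0],[0.045,0,0.04,0,0]]' >/dev/null; python3 steer.py '[[0.045,0,0.04,0,0],[0.045,0,0.04,0,0],[0.045,0,0.04,0,0],[0.045,0,0.04,0,0],[0.045,0,0.04,0,0]]';python3 steer.py '[[0.045,0.02,0.03,0,0],[0.045,0.02,0.03,0,0],[0.045,0,0,0,0],[0.045,0,0,0,0]]'
```

```text
t: 6.98
eef_pos: [0.4417, -0.0879, 0.2582]
tool_rot: [-3.141, 0.003, -0.099]
force: [0.5, -1.3, -0.3]
grip_width: 0.0449
grip_force: 0.0
t: 7.32
eef_pos: [0.4763, -0.1513, 0.2572]
tool_rot: [-3.14, 0.004, -0.102]
force: [0.1, 0.3, -0.1]
grip_width: 0.0448
grip_force: 0.0
```

```bash
python3 steer.py '[[0.045,0,-0.003,0.036,0],[0.045,0,0,0.036,0],[0.045,0,0,0.036,0],[0.045,0,0,0.036,0],[0.045,0,0,0.036,0]]'; python3 steer.py '[[0.045,0,0,0,0],[0.045,0,0,0,0],[0.045,0,0,0,0]]'
python3 - <<'E'
from h import *
W=imaging.camera("wrist");np.save("w4.npy",W,allow_pickle=True);im=W["img"];hsv=cv2.cvtColor(im,cv2.COLOR_RGB2HSV)
cv2.imwrite("pics/w4.png",im[:,:,::-1])
m=cv2.inRange(hsv,(3,130,90),(14,255,255));n,l,s,c=cv2.connectedComponentsWithStats(m);print(s[1:][s[1:,4]>200])
print(proj(W,[(.4,-.141,.022),(.51,-.152,.022),(.625,-.164,.002)]))
E
```

```text
t: 7.73
eef_pos: [0.4759, -0.145, 0.0773]
tool_rot: [-3.141, 0.001, -0.097]
force: [-0.2, 0.0, 0.1]
grip_width: 0.0448
grip_force: 0.0
t: 7.98
eef_pos: [0.4775, -0.1463, 0.0812]
tool_rot: [-3.141, -0.001, -0.098]
force: [0.3, 0.7, 1.0]
grip_width: 0.0451
grip_force: 0.0
[[ 188    0   10  221  701]
 [ 249  166   21   71 1432]
 [ 249  263   19   20  364]]
[[260.44212891 286.81236995]
 [260.91295193 163.83458902]
 [261.85173401  13.17087758]]
```

View pics/w4.png

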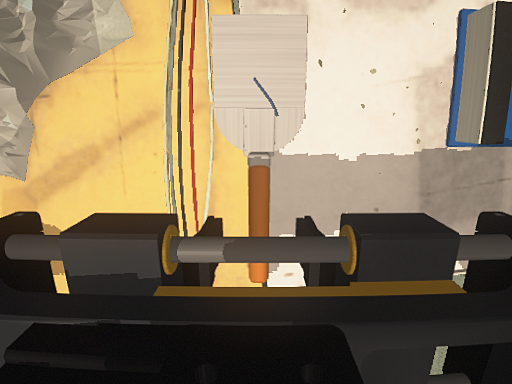

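The handle is centred at column 259.5 and runs rows 166–283, between the open fingers, and the blade edge is at row 14. That matches the prediction, so I'll descend and grip.

```bash
python3 steer.py '[[0.045,0,0.001,0.03,0],[0.045,0,0,0.03,0],[0.045,0,0,0.012,0],[0.045,0,0,0,0],[0.045,0,0,0,0]]'; python3 steer.py '[[0.045,0,0,0.004,0],[0.045,0,0,0,0]]'
```

```text
t: 8.45
eef_pos: [0.4772, -0.148, 0.009]
tool_rot: [3.142, -0.001, -0.099]
force: [0.2, 0.3, -0.4]
grip_width: 0.045
grip_force: 0.0
t: 8.62
eef_pos: [0.4775, -0.1482, 0.005]
tool_rot: [3.141, -0.002, -0.099]
force: [0.0, 0.2, 0.5]
grip_width: 0.0451
grip_force: 0.0
```

```bash
python3 steer.py '[[0,0,0,0.002,0],[0,0,0,0,0],[0,0,0,0,0],[0,0,0,0,0],[0,0,0,0,0]]'; python3 steer.py '[[0,0,0,-0.015,0],[0,0,0,-0.015,0],[0,0,0,-0.03,0],[0,0,0,-0.03,0],[0,0,0,0,0]]'; python3 steer.py '[[0,0,0,-0.02,0],[0,0,0,-0.02,0],[0,0,0,0,0],[0,0,0,0,0]]'
python3 - <<'E'
from h import *
W=imaging.camera("wrist");np.save("w5.npy",W,allow_pickle=True);im=W["img"]
cv2.imwrite("pics/w5.png",im[:,:,::-1]);s=robot.sense();print(s["eef_pos"],s["tool_rot"],s["ft_torque"])
E
```

```text
t: 9.03
eef_pos: [0.4765, -0.1479, 0.0019]
tool_rot: [-3.142, -0.0, -0.099]
force: [0.1, 1.5, 0.5]
grip_width: 0.0194
grip_force: 0.5
t: 9.45
eef_pos: [0.4795, -0.1486, 0.097]
tool_rot: [3.14, -0.007, -0.099]
force: [2.1, -0.2, -1.2]
grip_width: 0.0178
grip_force: 30.0
t: 9.78
eef_pos: [0.4769, -0.1481, 0.1321]
tool_rot: [3.141, -0.002, -0.099]
force: [0.9, -0.2, -1.3]
grip_width: 0.0176
grip_force: 30.0
[ 0.47618015 -0.14794899  0.13111457] [ 3.14151398e+00  2.99235076e-04 -9.93006329e-02] [ 0.05655558  0.06291897 -0.03353337]
```

View pics/w5.png

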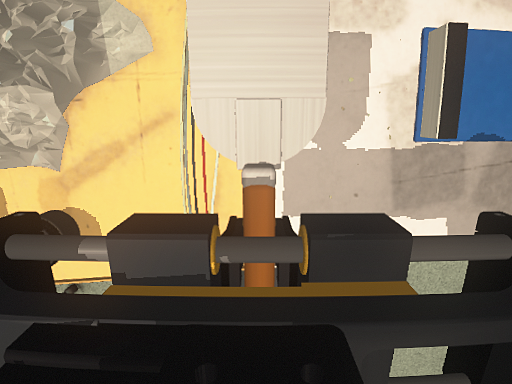

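The lifter is held and lifted: handle at columns 243–277, blade centred at about 258 above it, straight in the gripper. I'll check its tilt and offset numerically.

Run:
```python
from h import *
W=np.load("w4.npy",allow_pickle=True).item()
print("edge",onz(W,[(212,15),(307,15)],.002).round(4).tolist(),"handle front",onz(W,[(249,166),(269,166)],.022).round(4).tolist())
W=np.load("w5.npy",allow_pickle=True).item()
g=cv2.cvtColor(W["img"],cv2.COLOR_RGB2GRAY).astype(float)
for r in (8,30,50,70):
    d=np.abs(np.diff(cv2.GaussianBlur(g,(3,3),0)[r]));l=175+d[175:205].argmax()+.5;q=315+d[315:340].argmax()+.5
    p=onz(W,[(l,r),(q,r)],.131);print(r,l,q,p.round(4).tolist(),np.linalg.norm(p[0]-p[1]).round(4))
```

```text
edge [[0.6277, -0.1252, 0.002], [0.6205, -0.199, 0.002]] handle front [[0.5092, -0.1424, 0.022], [0.5077, -0.1582, 0.022]]
8 186.5 329.5 [[0.6046, -0.1234, 0.131], [0.5972, -0.1984, 0.131]] 0.0753
30 187.5 328.5 [[0.5938, -0.1224, 0.131], [0.5863, -0.1972, 0.131]] 0.0751
50 184.5 326.5 [[0.584, -0.1194, 0.131], [0.5763, -0.1955, 0.131]] 0.0765
70 188.5 325.5 [[0.5735, -0.12, 0.131], [0.5661, -0.1944, 0.131]] 0.0747
```

```bash
python3 steer.py '[[0,0,0,0,0.05],[0,0,0,0,0.05],[0,-0.012,-0.028,0,0],[0,-0.012,-0.028,0,0],[0,-0.012,-0.028,0,0]]'; python3 steer.py '[[0,-0.012,-0.028,0,0],[0,-0.012,-0.028,0,0],[0,-0.014,-0.031,0,0],[0,-0.014,-0.031,0,0],[0,-0.014,-0.031,0,0]]'; python3 steer.py '[[0,-0.014,-0.031,0,0],[0,-0.014,-0.031,0,0],[0,-0.014,-0.031,0,0],[0,0,0,0,0],[0,0,0,0,0]]'
```

```text
t: 10.25
eef_pos: [0.4564, -0.0576, 0.13]
tool_rot: [-3.141, 0.003, -0.201]
force: [0.5, 0.5, -2.0]
grip_width: 0.0176
grip_force: 30.0
t: 10.67
eef_pos: [0.4211, 0.1018, 0.1304]
tool_rot: [3.141, 0.002, -0.2]
force: [1.1, 0.3, -2.1]
grip_width: 0.0177
grip_force: 30.0
t: 11.08
eef_pos: [0.3985, 0.2016, 0.1306]
tool_rot: [3.141, 0.002, -0.195]
force: [0.3, -0.3, -1.6]
grip_width: 0.0175
grip_force: 30.0
```

```bash
python3 steer.py '[[0,-0.019,-0.0155,0,0],[0,-0.019,-0.0155,0,0],[0,-0.019,-0.0155,0,0],[0,-0.019,-0.0155,0,0],[0,-0.018,-0.015,0,0]]'; python3 steer.py '[[0,0,0,0,0],[0,0,0,0,0],[0,0,0,0,0]]'
```

```text
t: 11.5
eef_pos: [0.3223, 0.2935, 0.1308]
tool_rot: [3.14, 0.001, -0.201]
force: [0.2, -1.2, -1.1]
grip_width: 0.0178
grip_force: 30.0
t: 11.75
eef_pos: [0.3234, 0.2928, 0.131]
tool_rot: [3.141, 0.001, -0.201]
force: [0.6, -0.1, -1.7]
grip_width: 0.0175
grip_force: 30.0
```

```bash
python3 steer.py '[[0,-0.003,-0.003,0.02,0],[0,0,0,0.025,0],[0,0,0,0.025,0],[0,0,0,0.01,0],[0,0,0,0,0]]'; python3 steer.py '[[0,0,0,0.003,0],[0,0,0,0,0],[0,0,0,0,0]]'
```

```text
t: 12.17
eef_pos: [0.3201, 0.296, 0.0727]
tool_rot: [3.14, 0.004, -0.2]
force: [0.1, 0.6, -1.2]
grip_width: 0.0175
grip_force: 30.0
t: 12.42
eef_pos: [0.3211, 0.2975, 0.0723]
tool_rot: [-3.14, 0.002, -0.2]
force: [-0.5, -1.0, -0.8]
grip_width: 0.018
grip_force: 30.0
```

```bash
python3 steer.py '[[0,0,0,0.012,0],[0,0,0,0.012,0],[0,0,0,0,0],[0,0,0,0,0]]'
```

```text
t: 12.75
eef_pos: [0.3206, 0.2977, 0.0481]
tool_rot: [-3.141, 0.002, -0.2]
force: [0.2, -0.4, -0.8]
grip_width: 0.0175
grip_force: 30.0
```

Run:
```python
from h import *
print(robot.sense()["qpos"])
```

```text
[-0.53031088  0.10216562 -0.32954095  2.14078712  0.03896366  0.90460652
 -2.65270572]
```

```bash
python3 steer.py '[[0,0.011,0,0,0],[0,0.011,0,0,0],[0,0.011,0,0,0],[0,0.011,0,0,0],[0,0,0,0,0]]'
python3 - <<'E'
from h import *
s=robot.sense();print(s["qpos"][6],s["eef_pos"])
E
```

```text
t: 13.17
eef_pos: [0.3669, 0.2884, 0.0483]
tool_rot: [-3.139, 0.0, -0.203]
force: [-0.5, 0.4, -1.6]
grip_width: 0.0177
grip_force: 30.0
-2.580039943384906 [0.36690104 0.28842628 0.04828599]
```

```bash
python3 steer.py '[[0,0.01,0.0003,0,0],[0,0.011,0.0003,0,0],[0,0.011,0.0003,0,0],[0,0.011,0.0003,0,0],[0,0,0,0,0]]'; python3 steer.py '[[0,0.01,0.0003,0,0],[0,0.009,0,0,0],[0,0,0,0,0],[0,0,0,0,0]]'
python3 - <<'E'
from h import *
W=imaging.camera("wrist");np.save("w6.npy",W,allow_pickle=True);hsv=cv2.cvtColor(W["img"],cv2.COLOR_RGB2HSV)
m=cv2.inRange(hsv,(40,80,30),(85,255,220));n,l,s,c=cv2.connectedComponentsWithStats(m);k=1+s[1:,4].argmax();r=cv2.minAreaRect(np.argwhere(l==k)[:,::-1].astype(np.float32))
p=onz(W,cv2.boxPoints(r),.064);print(s[k],p.round(4).tolist(),p.mean(0))
g=robot.sense();y=g["tool_rot"][2];print("BP",g["eef_pos"][:2]+.1005*np.array([np.cos(y),np.sin(y)]))
E
```

```text
t: 13.58
eef_pos: [0.4083, 0.2788, 0.0479]
tool_rot: [-3.14, 0.001, -0.202]
force: [-1.1, -0.3, -1.3]
grip_width: 0.0177
grip_force: 30.0
t: 13.92
eef_pos: [0.4246, 0.2754, 0.0477]
tool_rot: [-3.14, 0.002, -0.2]
force: [-0.7, 0.2, -0.9]
grip_width: 0.0177
grip_force: 30.0
[   95     0   321   151 22367] [[0.561, 0.3264, 0.064], [0.5306, 0.1774, 0.064], [0.4591, 0.184, 0.064], [0.4924, 0.3485, 0.064]] [0.51078149 0.25906559 0.064     ]
BP [0.52256352 0.2556969 ]
```

```bash
python3 steer.py '[[0,0.003,0.001,-0.004,0],[0,0,0,-0.004,0],[0,0,0,-0.004,0],[0,0,0,-0.003,0],[0,0,0,-0.003,0]]'; python3 steer.py '[[0,0,0,-0.003,0],[0,0,0,-0.004,0],[0,0,0,-0.004,0],[0,0,0,-0.004,0],[0,0,0,0,0]]';python3 steer.py '[[0,0,0,0,0],[0,0,0,0,0],[0,0,0,0,0]]'
```

```text
t: 14.38
eef_pos: [0.4269, 0.2741, 0.0664]
tool_rot: [-3.14, 0.001, -0.199]
force: [0.3, 0.0, -1.7]
grip_width: 0.0177
grip_force: 30.0
t: 14.8
eef_pos: [0.4275, 0.2742, 0.0818]
tool_rot: [-3.139, 0.001, -0.199]
force: [-0.3, 0.6, -2.6]
grip_width: 0.0176
grip_force: 30.0
t: 15.05
eef_pos: [0.4269, 0.2738, 0.0806]
tool_rot: [-3.14, 0.002, -0.199]
force: [0.2, -0.9, -1.9]
grip_width: 0.0177
grip_force: 30.0
```

```bash
cat > brd.py <<'E'
from h import *
T=imaging.camera("top");S=imaging.camera("side")
g=robot.sense();y=g["tool_rot"][2];e=g["eef_pos"]+.1005*np.array([np.cos(y),np.sin(y),0]);e[2]+=.002
P=[]
for C in(T,S):
    hsv=cv2.cvtColor(C["img"],cv2.COLOR_RGB2HSV);m=cv2.inRange(hsv,(45,110,30),(85,255,220))
    q=proj(C,[e])[0];z=np.zeros_like(m);u,v=int(q[0]),int(q[1]);z[max(0,v-45):v+45,max(0,u-45):u+45]=m[max(0,v-45):v+45,max(0,u-45):u+45]
    n,l,s,c=cv2.connectedComponentsWithStats(cv2.morphologyEx(z,cv2.MORPH_CLOSE,np.ones((5,5))));k=1+s[1:,4].argmax()
    r=cv2.minAreaRect(np.argwhere(l==k)[:,::-1].astype(np.float32));P.append(r[0]);print(s[k],r,"pred",q)
    print(onz(C,cv2.boxPoints(r),e[2]).round(3).tolist())
print(tri(T,P[0],S,P[1]),"exp",e)
E
python3 brd.py
```

```text
[227 195   3   6  10] ((228.0, 197.5), (5.0, 2.0), 90.0) pred [219.60021337 200.40937525]
[[0.557, 0.233, 0.083], [0.56, 0.225, 0.083], [0.538, 0.218, 0.083], [0.536, 0.225, 0.083]]
[242 228   3   2   5] ((243.0, 228.5), (1.0, 2.0), 90.0) pred [253.1587082  217.51030092]
[[0.532, 0.317, 0.083], [0.527, 0.314, 0.083], [0.524, 0.318, 0.083], [0.53, 0.321, 0.083]]
(array([0.57209661, 0.23933806, 0.01662216]), np.float64(0.008205830058788423)) exp [0.52539418 0.25393899 0.08257701]
```

Those colour thresholds don't suit these cameras, and the arm occludes the top view. I'll use my last picture on a composite of enlarged side and wrist views to confirm the lift.

Run:
```python
from h import *
S=imaging.camera("side");T=imaging.camera("top");W=imaging.camera("wrist")
np.save("l.npy",{"S":S,"W":W},allow_pickle=True)
o=np.zeros((600,800,3),np.uint8)
o[:320,:400]=cv2.resize(S["img"][180:260,200:300],(400,320),interpolation=cv2.INTER_CUBIC)
o[:320,400:]=cv2.resize(T["img"][155:235,165:265],(400,320),interpolation=cv2.INTER_CUBIC)
o[320:,:373]=cv2.resize(W["img"],(373,280))
cv2.imwrite("pics/l.png",o[:,:,::-1])
```

```text
(no output)
```

View pics/l.png

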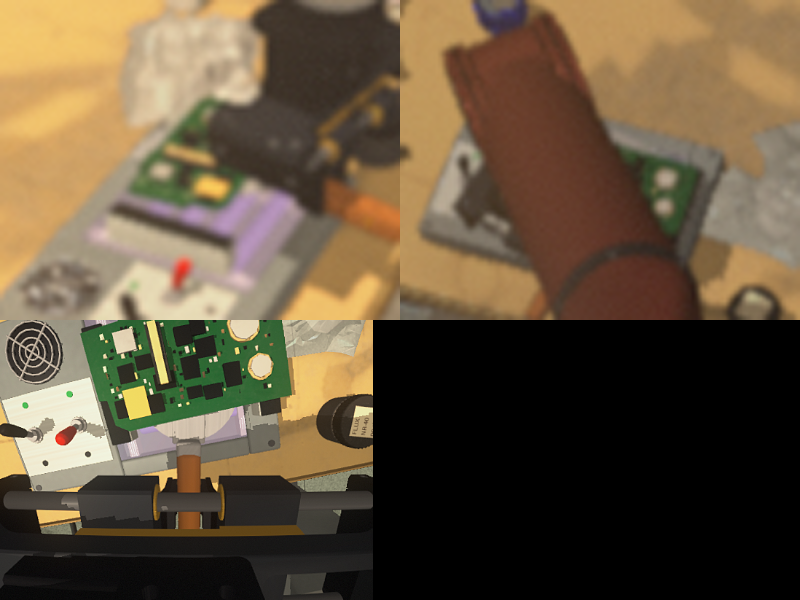

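The board sits on the blade, well clear of the left rail. In the wrist view it spans columns 80–295 with its front edge at rows 395–437, and both toggles are as they should be. Next I'll measure the board in the tool frame.

```bash
cat > inhand.py <<'E'
from h import *
# board edges in the tool frame from the wrist view: front, left, right edges of the green mask
W=imaging.camera("wrist");g=robot.sense();y=g["tool_rot"][2];e=g["eef_pos"]
m=cv2.inRange(cv2.cvtColor(W["img"],cv2.COLOR_RGB2HSV),(40,80,30),(85,255,220))
n,l,s,c=cv2.connectedComponentsWithStats(m);k=1+s[1:,4].argmax();print(s[k])
cn=max(cv2.findContours((l==k).astype(np.uint8),cv2.RETR_EXTERNAL,cv2.CHAIN_APPROX_NONE)[0],key=len)
h=cv2.convexHull(cn)[:,0].astype(float)
h=h[h[:,1]>2]
p=onz(W,h,e[2]+.001)[:,:2]-e[:2]
R=np.array([[np.cos(y),np.sin(y)],[-np.sin(y),np.cos(y)]])
q=p@R.T   # lifter frame: x ahead, y left
for i in range(len(q)-1):
    d=q[i+1]-q[i];L=np.linalg.norm(d)
    if L>.02: print("seg",q[i].round(4),q[i+1].round(4),"len",L.round(4),"ang",np.arctan2(d[1],d[0]).round(3))
print(e,y)
E
python3 inhand.py
```

```text
[  110     0   291   153 20648]
seg [ 0.1025 -0.0736] [ 0.0818 -0.0784] len 0.0212 ang -2.914
seg [ 0.0718 -0.0588] [0.049  0.0452] len 0.1066 ang 1.787
seg [0.0536 0.0565] [0.072  0.0675] len 0.0214 ang 0.54
seg [0.088  0.0711] [0.1102 0.0758] len 0.0227 ang 0.208
[0.42695267 0.27391876 0.08070474] -0.19917932994343257
```

Board centre is (0.102, 0.000) ahead of the TCP, turned +0.216 relative to the lifter. So the placing target is TCP (0.458, -0.370) at yaw -0.291. I'll lift, then carry gently.

```bash
python3 steer.py '[[0,0,0,-0.006,0],[0,0,0,-0.012,0],[0,0,0,-0.014,0],[0,0,0,-0.014,0],[0,0,0,-0.012,0]]';python3 steer.py '[[0,0,0,-0.006,0],[0,0.001,0.004,0,0],[0,0.002,0.008,0,0],[0,0.003,0.012,0,0],[0,0.004,0.016,0,0]]';python3 steer.py '[[0,0.0045,0.018,0,0],[0,0.0045,0.018,0,0],[0,0.0045,0.018,0,0],[0,0.0045,0.018,0,0],[0,0.0045,0.018,0,0]]';python3 steer.py '[[0,0.0045,0.018,0,0],[0,0.0045,0.018,0,0],[0,0.0045,0.018,0,0],[0,0.0045,0.018,0,0],[0,0.0045,0.018,0,0]]'
```

```text
t: 15.77
eef_pos: [0.4273, 0.2739, 0.1402]
tool_rot: [-3.139, 0.001, -0.199]
force: [0.1, -0.7, -2.1]
grip_width: 0.0173
grip_force: 30.0
t: 16.18
eef_pos: [0.4284, 0.2315, 0.1438]
tool_rot: [-3.141, 0.003, -0.198]
force: [-0.0, -0.4, -2.0]
grip_width: 0.0175
grip_force: 30.0
t: 16.6
eef_pos: [0.4325, 0.1374, 0.1436]
tool_rot: [-3.141, 0.003, -0.2]
force: [0.2, 0.1, -1.9]
grip_width: 0.018
grip_force: 30.0
t: 17.02
eef_pos: [0.4364, 0.0449, 0.1434]
tool_rot: [-3.141, 0.003, -0.2]
force: [0.2, 0.1, -1.8]
grip_width: 0.0183
grip_force: 30.0
```

```bash
python3 steer.py '[[0,0.0045,0.018,0,0],[0,0.0045,0.018,0,0],[0,0.0045,0.018,0,0],[0,0.0045,0.018,0,0],[0,0.0045,0.018,0,0]]' >/dev/null;python3 steer.py '[[0,0.0045,0.018,0,0],[0,0.0045,0.018,0,0],[0,0.0045,0.018,0,0],[0,0.0045,0.018,0,0],[0,0.0045,0.018,0,0]]';python3 steer.py '[[0,0.0045,0.018,0,0],[0,0.0045,0.018,0,0],[0,0.0045,0.018,0,0],[0,0.0045,0.018,0,0],[0,0.0045,0.018,0,0]]';python3 steer.py '[[0,0.004,0.016,0,0],[0,0.003,0.012,0,0.01],[0,0.002,0.008,0,0.02],[0,0.001,0.004,0,0.03],[0,0,0,0,0.02]]';python3 steer.py '[[0,0,0,0,0.012],[0,0,0,0,0],[0,0,0,0,0],[0,0,0,0,0]]'; python3 inhand.py
```

```text
t: 17.85
eef_pos: [0.4444, -0.1399, 0.1431]
tool_rot: [-3.14, 0.003, -0.2]
force: [0.6, 0.1, -1.9]
grip_width: 0.0178
grip_force: 30.0
t: 18.27
eef_pos: [0.4484, -0.2325, 0.1428]
tool_rot: [-3.14, 0.003, -0.2]
force: [0.3, 0.3, -2.6]
grip_width: 0.0175
grip_force: 30.0
t: 18.68
eef_pos: [0.4513, -0.2726, 0.1433]
tool_rot: [-3.14, 0.002, -0.284]
force: [0.5, 0.5, -2.0]
grip_width: 0.0177
grip_force: 30.0
t: 19.02
eef_pos: [0.4521, -0.2713, 0.1438]
tool_rot: [-3.14, 0.002, -0.29]
force: [-0.2, 0.1, -0.9]
grip_width: 0.0178
grip_force: 30.0
[  110     0   290   152 20560]
seg [ 0.0771 -0.0788] [0.0496 0.0436] len 0.1254 ang 1.792
seg [0.0542 0.0565] [0.0726 0.0681] len 0.0217 ang 0.564
seg [0.0726 0.0681] [0.0928 0.0725] len 0.0207 ang 0.212
[ 0.45202982 -0.27141101  0.14374049] -0.29020371752624796
```

```bash
python3 steer.py '[[0,0.002,0.006,0,0],[0,0.004,0.011,0,0],[0,0.0053,0.0145,0,0],[0,0.0053,0.0145,0,0],[0,0.0053,0.0145,0,0]]';python3 steer.py '[[0,0.0053,0.0145,0,0],[0,0.004,0.011,0,0],[0,0.002,0.006,0,0],[0,0,0,0,0],[0,0,0,0,0]]'
cat > rk.py <<'E'
from h import *
W=imaging.camera("wrist");g=robot.sense();print(g["eef_pos"],g["tool_rot"][2])
np.save("rk.npy",W,allow_pickle=True);im=W["img"];hsv=cv2.cvtColor(im,cv2.COLOR_RGB2HSV)
for nm,lo,hi,z in(("blue",(100,130,50),(125,255,255),.009),):
    m=cv2.inRange(hsv,lo,hi);n,l,s,c=cv2.connectedComponentsWithStats(m)
    for k in range(1,n):
        if s[k,4]>150: print(nm,s[k],c[k].round(1))
E
python3 rk.py
```

```text
t: 19.48
eef_pos: [0.4553, -0.3381, 0.1436]
tool_rot: [-3.141, 0.001, -0.292]
force: [0.0, 0.7, -2.3]
grip_width: 0.018
grip_force: 30.0
t: 19.9
eef_pos: [0.4571, -0.3696, 0.1432]
tool_rot: [-3.14, 0.002, -0.292]
force: [0.6, 0.4, -2.4]
grip_width: 0.0181
grip_force: 30.0
[ 0.45734333 -0.36898122  0.14330252] -0.29085213377261976
blue [  0   0  41  25 284] [28.  12.6]
blue [ 426   71   86   43 2247] [471.8  92. ]
```

```bash
python3 steer.py '[[0,0,0.001,0.006,0],[0,0,0,0.012,0],[0,0,0,0.014,0],[0,0,0,0.014,0],[0,0,0,0.014,0]]';python3 steer.py '[[0,0,0,0.012,0],[0,0,0,0.006,0],[0,0,0,0,0],[0,0,0,0,0]]'; python3 inhand.py
```

```text
t: 20.37
eef_pos: [0.4567, -0.3696, 0.0818]
tool_rot: [-3.14, 0.002, -0.291]
force: [1.2, 0.4, -1.9]
grip_width: 0.0176
grip_force: 30.0
t: 20.7
eef_pos: [0.4568, -0.3702, 0.0653]
tool_rot: [-3.14, 0.002, -0.291]
force: [0.3, 0.5, -0.9]
grip_width: 0.0173
grip_force: 30.0
[  110     0   290   153 20643]
seg [ 0.101  -0.0732] [ 0.0799 -0.0781] len 0.0217 ang -2.917
seg [ 0.0715 -0.0579] [0.0487 0.0447] len 0.105 ang 1.79
seg [0.0533 0.0564] [0.0722 0.0679] len 0.0221 ang 0.548
[ 0.45714426 -0.37060522  0.06590246] -0.2912425465164845
```

```bash
python3 steer.py '[[0,0.001,0,0.006,0],[0,0,0,0.007,0],[0,0,0,0.005,0],[0,0,0,0.004,0],[0,0,0,0.003,0]]';python3 steer.py '[[0,0,0,0.003,0],[0,0,0,0.003,0],[0,0,0,0.003,0],[0,0,0,0.002,0],[0,0,0,0,0]]'; python3 steer.py '[[0,0,0,0,0],[0,0,0,0,0]]'; python3 inhand.py
```

```text
t: 21.17
eef_pos: [0.4575, -0.3704, 0.0397]
tool_rot: [-3.14, 0.002, -0.291]
force: [0.7, 0.6, -2.1]
grip_width: 0.018
grip_force: 30.0
t: 21.58
eef_pos: [0.4576, -0.3705, 0.029]
tool_rot: [-3.14, 0.002, -0.291]
force: [0.3, -0.1, -1.2]
grip_width: 0.0176
grip_force: 30.0
t: 21.75
eef_pos: [0.4579, -0.3707, 0.0297]
tool_rot: [-3.14, 0.001, -0.291]
force: [0.4, 0.2, -1.8]
grip_width: 0.0175
grip_force: 30.0
[   98     0   311   156 22530]
seg [ 0.1012 -0.0793] [ 0.0815 -0.0836] len 0.0202 ang -2.928
seg [ 0.0767 -0.083 ] [0.0473 0.0482] len 0.1344 ang 1.791
seg [0.0526 0.0606] [0.0727 0.0731] len 0.0237 ang 0.558
seg [0.0903 0.0771] [0.1207 0.0837] len 0.0311 ang 0.216
[ 0.45788054 -0.37073118  0.02968582] -0.2913149262322401
```

The board's apparent size grew relative to the blade plane, so the blade has dropped clear and the board is resting on the rails. Now I'll withdraw.

```bash
python3 steer.py '[[0,-0.006,0,0,0],[0,-0.01,0,0,0],[0,-0.012,0,0,0],[0,-0.012,0,0,0],[0,-0.012,0,0,0]]';python3 steer.py '[[0,-0.012,0,0,0],[0,-0.014,0,0,0],[0,-0.015,0,0,0],[0,-0.015,0,0,0],[0,-0.015,0,0,0]]'; python3 steer.py '[[0,-0.012,0,0,0],[0,0,0,0,0],[0,0,0,0,0]]'
```

```text
t: 22.22
eef_pos: [0.4064, -0.3553, 0.0295]
tool_rot: [-3.14, 0.002, -0.292]
force: [-0.5, -0.3, -0.2]
grip_width: 0.0175
grip_force: 30.0
t: 22.63
eef_pos: [0.3383, -0.3348, 0.0297]
tool_rot: [-3.14, 0.002, -0.292]
force: [-0.4, 0.5, -1.0]
grip_width: 0.0174
grip_force: 30.0
t: 22.88
eef_pos: [0.328, -0.3317, 0.0299]
tool_rot: [-3.14, 0.001, -0.292]
force: [0.4, -0.2, -0.6]
grip_width: 0.0177
grip_force: 30.0
```

```bash
python3 steer.py '[[0,0,0,-0.03,0],[0,0,0,-0.035,0],[0,0,0,-0.035,0],[0,0,0,-0.03,-0.06],[0,0,0,0,-0.07]]';python3 steer.py '[[0,0,0,0,-0.06],[0,0,0,0,0],[0,0,0,0,0]]'; python3 rk.py
python3 - <<'E'
from h import *
W=np.load("rk.npy",allow_pickle=True).item();m=cv2.inRange(cv2.cvtColor(W["img"],cv2.COLOR_RGB2HSV),(40,80,30),(85,255,220))
n,l,s,c=cv2.connectedComponentsWithStats(m)
o=[k for k in range(1,n) if s[k,4]>800]
for k in o:
    r=cv2.minAreaRect(np.argwhere(l==k)[:,::-1].astype(np.float32));p=onz(W,cv2.boxPoints(r),.042);print(s[k],p.round(4).tolist(),p.mean(0).round(4))
E
```

```text
t: 23.3
eef_pos: [0.3319, -0.3345, 0.166]
tool_rot: [3.139, -0.008, -0.159]
force: [0.4, -0.7, -0.8]
grip_width: 0.0176
grip_force: 30.0
t: 23.55
eef_pos: [0.329, -0.3321, 0.1597]
tool_rot: [-3.14, 0.001, -0.103]
force: [0.0, 0.3, -1.5]
grip_width: 0.0178
grip_force: 30.0
[ 0.32884159 -0.3320277   0.15950604] -0.10310876816282866
blue [330   0  52  10 432] [353.1   4.8]
blue [460   0  52  23 870] [488.4   9.7]
```

```bash
python3 steer.py '[[0,0.016,-0.025,0,0],[0,0.016,-0.025,0,0],[0,0.016,-0.025,0,0],[0,0.016,-0.025,0,0],[0,0.016,-0.025,0,0]]';python3 steer.py '[[0,0.016,-0.025,0,0],[0,0.016,-0.025,0,0],[0,0.016,-0.023,0,0],[0,0,0,0,0],[0,0,0,0,0]]'
```

```text
t: 24.02
eef_pos: [0.4215, -0.2145, 0.1595]
tool_rot: [-3.14, 0.002, -0.103]
force: [0.5, -0.5, -1.9]
grip_width: 0.0176
grip_force: 30.0
t: 24.43
eef_pos: [0.4766, -0.1466, 0.1592]
tool_rot: [-3.14, 0.003, -0.1]
force: [-0.5, -0.5, -1.4]
grip_width: 0.0181
grip_force: 30.0
```

```bash
python3 steer.py '[[0,0,0.004,0.03,0],[0,0,0,0.035,0],[0,0,0,0.035,0],[0,0,0,0.03,0],[0,0,0,0,0]]';python3 steer.py '[[0,0,0,0.008,0],[0,0,0,0.008,0],[0,0,0,0,0],[0,0,0,0,0]]'
```

```text
t: 24.85
eef_pos: [0.4705, -0.1519, 0.0245]
tool_rot: [-3.139, 0.011, -0.104]
force: [-1.9, 1.0, -2.2]
grip_width: 0.0176
grip_force: 30.0
t: 25.18
eef_pos: [0.4761, -0.1521, 0.0149]
tool_rot: [-3.14, -0.0, -0.102]
force: [0.6, 0.3, 0.2]
grip_width: 0.0178
grip_force: 30.0
```

```bash
python3 steer.py '[[0,0,0,0.005,0],[0,0,0,0.005,0],[0,0,0,0,0],[0,0,0,0,0]]'; python3 steer.py '[[0,0,0,0.0025,0],[0,0,0,0,0],[0,0,0,0,0]]'
```

```text
t: 25.52
eef_pos: [0.4752, -0.1517, 0.0038]
tool_rot: [-3.14, 0.002, -0.101]
force: [-0.1, 0.4, -1.9]
grip_width: 0.0181
grip_force: 30.0
t: 25.77
eef_pos: [0.476, -0.1518, 0.0022]
tool_rot: [-3.14, 0.0, -0.101]
force: [-2.7, 0.4, 8.2]
grip_width: 0.0178
grip_force: 30.0
```

```bash
python3 steer.py '[[0.045,0,0,0,0],[0.045,0,0,0,0],[0.045,0,0,0,0],[0.045,0,0,0,0],[0.045,0,0,-0.01,0]]'; python3 steer.py '[[0.045,0,0,-0.03,0],[0.045,0,0,-0.04,0],[0.045,0,0,-0.04,0],[0.045,0,0,-0.04,0],[0.045,0,0,-0.04,0]]'; python3 steer.py '[[0.045,-0.005,0.04,-0.04,0],[0.045,-0.005,0.04,-0.04,0],[0.045,-0.005,0.04,-0.04,0],[0.045,-0.005,0.04,0,0],[0.045,0,0.03,0,0]]'; python3 steer.py '[[0.045,0,0,0,0],[0.045,0,0,0,0]]'
python3 - <<'E'
from h import *
W=imaging.camera("wrist");np.save("w9.npy",W,allow_pickle=True);hsv=cv2.cvtColor(W["img"],cv2.COLOR_RGB2HSV)
def rects(lo,hi,z,nm,mn):
    m=cv2.morphologyEx(cv2.inRange(hsv,lo,hi),cv2.MORPH_CLOSE,np.ones((3,3)));n,l,s,c=cv2.connectedComponentsWithStats(m)
    for k in range(1,n):
        if s[k,4]>mn:
            r=cv2.minAreaRect(np.argwhere(l==k)[:,::-1].astype(np.float32));p=onz(W,cv2.boxPoints(r),z);print(nm,s[k],p.round(3).tolist(),p.mean(0).round(4))
rects((40,80,30),(85,255,220),.042,"board",1500)
rects((3,130,90),(14,255,255),.016,"handle",400)
rects((100,130,50),(125,255,255),.009,"blue",300)
g=cv2.cvtColor(W["img"],cv2.COLOR_RGB2GRAY)
print(robot.sense()["force"])
E
```

```text
t: 26.18
eef_pos: [0.4741, -0.1514, 0.0102]
tool_rot: [-3.14, 0.004, -0.101]
force: [-0.8, -0.1, -0.7]
grip_width: 0.0417
grip_force: 0.0
t: 26.6
eef_pos: [0.4751, -0.1522, 0.2043]
tool_rot: [-3.14, 0.001, -0.102]
force: [1.5, 0.5, -0.4]
grip_width: 0.0447
grip_force: 0.0
t: 27.02
eef_pos: [0.4428, -0.3113, 0.2925]
tool_rot: [3.141, -0.003, -0.103]
force: [0.5, -1.7, -0.2]
grip_width: 0.045
grip_force: 0.0
t: 27.18
eef_pos: [0.4428, -0.3097, 0.2897]
tool_rot: [-3.14, 0.001, -0.105]
force: [-0.5, 1.5, 0.3]
grip_width: 0.0453
grip_force: 0.0
board [ 262   49  106   64 4135] [[0.602, -0.331, 0.042], [0.589, -0.474, 0.042], [0.505, -0.472, 0.042], [0.52, -0.323, 0.042]] [ 0.5539 -0.4     0.042 ]
handle [150 133  19  68 855] [[0.508, -0.147, 0.016], [0.507, -0.168, 0.016], [0.4, -0.158, 0.016], [0.401, -0.136, 0.016]] [ 0.4541 -0.1525  0.016 ]
blue [272  44  81   9 412] [[0.613, -0.347, 0.009], [0.605, -0.465, 0.009], [0.596, -0.464, 0.009], [0.604, -0.347, 0.009]] [ 0.6044 -0.4058  0.009 ]
blue [255  46 107  75 689] [[0.55, -0.266, 0.009], [0.615, -0.324, 0.009], [0.498, -0.476, 0.009], [0.425, -0.42, 0.009]] [ 0.5221 -0.3715  0.009 ]
blue [416 106  57  21 946] [[0.507, -0.561, 0.009], [0.5, -0.654, 0.009], [0.468, -0.656, 0.009], [0.476, -0.562, 0.009]] [ 0.4878 -0.6082  0.009 ]
[-0.30902475  0.07836798  0.09291813]
```

The board is within about 2 mm and 1 degree of the rack centre, and the lifter lies flat where it began. I'm handing in.

```bash
python3 steer.py '[[0.045,0,0,0,0],[0.045,0,0,0,0],[0.045,0,0,0,0]]' >/dev/null; python3 -c "
from station import robot, imaging
print(robot.sign_off())"
```

```text
the job is handed in; nothing more can be done
None
```

Handed in at about 27 s; the verdict wasn't returned: lamp toggle off, fan toggle on, board across the rack rails about 2 mm off centre by my last measurement, lifter flat on the bench near where it began.

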